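Load the nursery tray and slide it home gently

TASK

Lay the wooden hairbrush (bristles down) and the blue rattle flat, side by side, in the pull-out tray while it still stands on the changing table, let go of them, then slide the loaded tray straight into the slot under the organiser until it is fully home against the back. Be gentle: the rattle is a thin hollow shell that cracks if it is squeezed with more than about 40 N or dropped or knocked, and the tray must never be rammed or forced (over about 20 N) against the organiser. Leave the glass jar, the pacifier, the orange bottle and the nightlight where they are.

Things in the scene. Friction and masses are not known exactly. Their poses are not given: they have to be found in the camera images.
- organiser: White organiser fixed to the table, yaw varies. Origin on the table, where the tray's origin lies when fully home; the tray slides in along its +x on the table. Slot: side walls' inner faces at y = +-83 mm, 40 mm high from x = -80 to -20 mm, 62 mm high to x = 100 mm, where the back stop is. No floor of its own.
- slot_mouth (a point): Middle of the organiser's slot mouth on the table, 110 mm from its origin along its -x: here the side walls flare out to about y = +-96 mm, narrowing to +-83 mm at x = -80 mm (organiser frame).
- deck (a point): Centre of the inner floor of the organiser's fixed upper tray (deck), 68 mm above the table, at x = 45 mm in the organiser's frame. It roofs the slot over x = -20 to 110 mm only: underside 62 mm, rim 90 mm above the table. Jar and pacifier stand on it.
- tray: Loose white open tray, 200 mm (x) by 160 mm (y), 34 mm high, walls and floor 4 mm, about 0.35 kg; it slides flat on the table and starts in front of the mouth, askew. Origin: centre of its underside. Its +x end enters the slot first; on its -x end wall stands a green grip tab. Yaw like the organiser's when home.
- tray_tab (a point): Grip point on the tray's green upright tab, 106 mm from the tray's origin along its -x, 80 mm above its underside. Tab: 12 mm thick along x, 70 mm wide along y, top 96 mm above the table; pinch it from above, fingers closing along the tray's x. When home it stands about 80 mm in front of the deck.
- rattle: Blue hollow rattle, 140 mm long along its x: two 44 mm cubes centred at x = +-48 mm, joined by a white round bar 18 mm thick, bare over x = -22 to 22 mm. Origin mid-bar, 22 mm above what it lies on. About 80 g. Starts on the table roughly along world x. Thin shell: cracks if gripped with over 40 N on a pad, knocked or dropped; 20 to 25 N holds it.
- brush: Wooden hairbrush lying bristles down, 168 mm long along its x, 36 mm high. Head at +x (x = -1 to 83 mm), 56 mm wide. Handle at -x (to x = -85 mm), 22 mm wide, underside 20 mm and top 36 mm above its support. Origin on the supporting surface near mid-length; balance point x = 23 mm. About 110 g. Starts on the table roughly along world x.
- brush_grip (a point): Point on the brush's handle close to the head, 18 mm from the brush origin along its -x and 28 mm above its underside; the handle is 22 mm wide here.
- jar: Bystander: closed glass jar, 58 mm diameter, 80 mm tall, loose on the organiser's upper deck. Origin: centre of its underside.
- pacifier: Bystander: green and clear silicone pacifier, 42 mm wide, 34 mm tall, loose on the organiser's upper deck. Origin: centre of its underside.
- bottle: Bystander: orange lotion bottle with white cap, 50 mm diameter, 130 mm tall, loose on the table, between the rattle and the brush. Origin: centre of its underside.
- nightlight: Bystander: round nightlight fixed on the table, 80 mm diameter, 80 mm tall, with a small grey knob reaching 50 mm from its axis towards its -x. Origin: centre of its underside.

How it is judged:
By the outcome, as a careful person would: the job done as asked, in the order asked, and still so for the second after the job is handed in, with the robot touching nothing.
It also fails if it takes over 72 s, if anything falls off the work surface, if the arm or the gripper's body presses on something with over 40 N, if the wrist force passes 120 N, or if a joint passes its speed limit or range.

ROBOT

A 7-joint arm with a two-finger parallel gripper is mounted at the origin on the work surface. World frame = base frame: x ahead of the robot, y to its left, z up, the work surface at z = 0. Lengths are in m, angles in rad, forces in N, time in s.
With the tool pointing down it reaches from about 0.4 to 0.85 m from the base axis. Payload 4.5 kg.
Tool frame: the origin (TCP) lies at the very end of the fingers, on their centre line; the grasp point (between the pads) lies 19 mm behind it (r.grip_depth is the z of the grasp point in the tool frame, in m); z points along the fingers, y is the line along which they close (so a half turn about z gives the same grasp; the last joint's range is limited). The gripper opens to 88 mm and grips with 3 to 60 N. Pads are 18 mm wide; open, the fingers measure 123 mm over their backs; the gripper's body (75 mm by 187 mm) begins 45 mm behind the grasp point.
Start: joints at [1.27, 0.689, -0.195, 1.565, 0.157, 0.902, -0.215], TCP at [0.205, -0.59, 0.239] pointing down, gripper open.
Joint ranges: [-3.01, 3.01], [-0.46, 2.08], [-1.47, 1.51], [0.13, 2.56], [-1, 4.14], [0.04, 2.09], [-2.66, 2.66]. Speed limits (rad/s): [2.57, 2.57, 3.14, 3.14, 3.14, 3.14, 3.14].

INTERFACE

Orientations are given as a unit quaternion [x, y, z, w].
In Python, from plant import r, cams gives the robot as it stands (r), with the cameras (cams).
- The arm moves only by the shell command python3 steer.py 'ROWS' [FORCE]. ROWS is a JSON object whose key "steps" holds a list of rows, 1 to 10 of them, each of 7 numbers: the opening from 0.0 (shut) to 1.0 (fully open), then dx, dy, dz in a scale on which 1.0 is 1000 mm, then a rotation vector rx, ry, rz in fractions of the full range, 1 being 2 pi rad; each row is the pose to reach, as a shift and turn from the pose commanded when the command began, along the tool's axes at that moment; what a row does not reach only later rows make up. A row lasts 1/10 s, in which the tool goes at most 0.05 m and 0.15 rad, less where a joint would pass 70% of its speed; a pose out of reach is approached as far as the arm can. The fingers move at their own pace and stop on an object; FORCE is the grip in N (left out, the last holds). Time passes only in rows, so rows that do not move let the fingers close. It prints the time, the measured TCP pose, the force, the opening and the grip force at its end. Shift and turn numbers lie between -1 and 1, and a call with a number outside is refused. Input that does not fit is refused with a message, and nothing moves.
- r.get_state(): the state, without advancing time (a new reading comes with each control period).
- cams.snapshot(name): name is "scene" or "top" or "wrist"; returns the picture (480x640x3 uint8, red, green, blue); there is no depth.
- cams.camera_params(name): a dict with "fx", "fy", "cx", "cy" (pixels), "rvec" (rotation vector, rad) and "tvec" (3), from world to camera coordinates, as OpenCV has them. Camera axes: x right, y down, z forward; pixel columns grow to the right and rows downward; lengths in m; the calibration is good to about 2 mm. A picture is of the moment at which its call begins: read the wrist's pose just before it. camera_params takes no time and is no camera call; for the wrist camera it gives the pose at the moment of the call.
- r.finish_job(): hands the job in; it is judged then, once.
The state is a dict: "clock": time; "q": joint angles; "qd": joint speeds; "joint_torque": joint torques, N m; "tool_pos": TCP position; "eef_rot": TCP orientation; "contact_force": force on the tool from outside, world axes, zero at the start; "moment": the same for the moment, N m; "opening": opening from 0.0 (shut) to 1.0 (fully open); "finger_force": force on a finger pad.
Only numpy, scipy, OpenCV 4.12 (cv2) and the standard library are available. Lean on these libraries where they do the work, as an engineer would, in place of code of your own. Each camera call takes 0.05 s, during which the arm holds its last target. There are 200 camera calls.

## Working session

There is one attempt and no reset: what is moved stays moved. The work goes in short steps, Python scripts to look and compute and a shell command to move; the robot and the scene stay as the last step left them, time stands still between calls to the robot, and variables do not carry over. Pictures are saved under pics/ and viewed, at most 10 in all, crops included, and the job is handed in when it is done.

```bash
ls; mkdir -p pics; python3 - <<'E'
from plant import r, cams
import cv2
s=r.get_state();print(s['clock'],s['tool_pos'],s['eef_rot'],s['opening'],r.grip_depth)
for n in("top","scene"):
    cv2.imwrite(f"pics/{n}0.png",cams.snapshot(n)[:,:,::-1]);p=cams.camera_params(n);print(n,p)
E
```

```text
pics
plant.py
steer.py
0.0 [ 0.20512494 -0.58972005  0.23791861] [ 9.86008155e-01  1.66694625e-01 -2.25222182e-04 -8.76965122e-04] 0.999353265827873 -0.0187
top {'fx': 557.8236105983226, 'fy': 557.8236105983226, 'cx': 320.3450243745554, 'cy': 240.41718325710627, 'rvec': array([ 2.16728633, -2.16591571,  0.15141241]), 'tvec': array([-0.02916491,  0.572566  ,  1.06323771])}
scene {'fx': 535.2212655002776, 'fy': 535.2212655002776, 'cx': 313.8501089807909, 'cy': 233.76314198388457, 'rvec': array([ 1.70685773,  2.1219212 , -0.59331923]), 'tvec': array([ 0.14018355, -0.41732342,  1.45423518])}
```

View pics/top0.png

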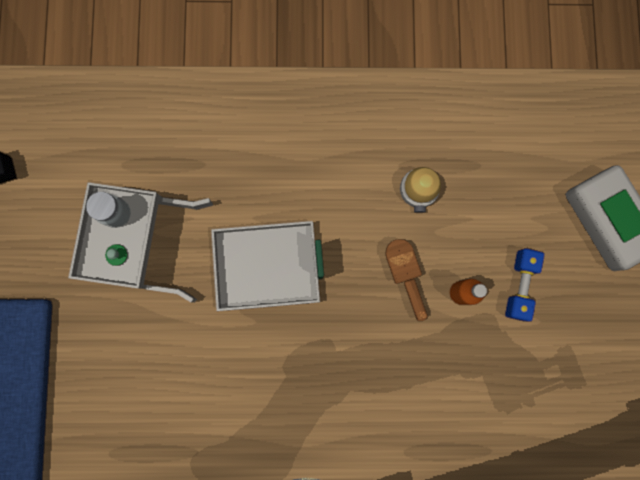

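View pics/scene0.png

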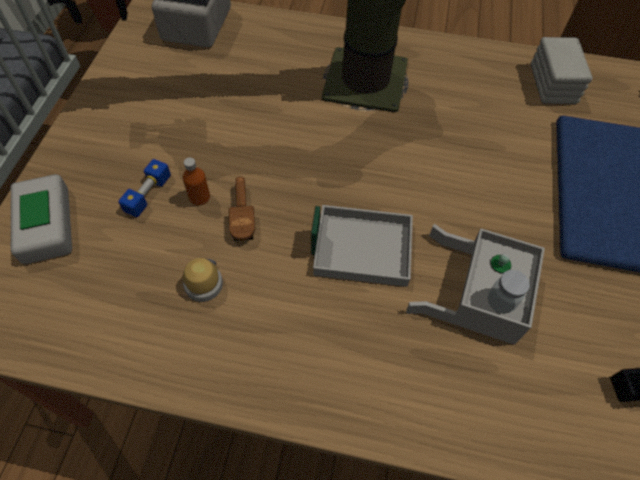

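```bash
cat > h.py <<'E'
from plant import r, cams
import numpy as np, cv2
from scipy.spatial.transform import Rotation as R
def crop(im,x0,y0,x1,y1,k):
    c=cv2.resize(im[y0:y1,x0:x1],None,fx=k,fy=k,interpolation=cv2.INTER_CUBIC)
    for x in range((x0+19)//20*20,x1,20):
        cv2.line(c,(int((x-x0)*k),0),(int((x-x0)*k),6),(0,0,255),1);cv2.putText(c,str(x),(int((x-x0)*k)+2,10),0,.35,(0,255,255),1)
    for y in range((y0+19)//20*20,y1,20):
        cv2.line(c,(0,int((y-y0)*k)),(6,int((y-y0)*k)),(0,0,255),1);cv2.putText(c,str(y),(8,int((y-y0)*k)+4),0,.35,(0,255,255),1)
    return c
def PM(p):
    K=np.array([[p['fx'],0,p['cx']],[0,p['fy'],p['cy']],[0,0,1]])
    return K@np.c_[cv2.Rodrigues(np.array(p['rvec']))[0],np.array(p['tvec'])]
def tri(pa,a,pb,b):
    X=cv2.triangulatePoints(PM(pa),PM(pb),np.array(a,float).reshape(2,1),np.array(b,float).reshape(2,1)).ravel()
    return X[:3]/X[3]
def onz(p,uv,z):
    M=PM(p);H=np.c_[M[:,0],M[:,1],M[:,2]*z+M[:,3]]
    X=np.linalg.solve(H,[*uv,1]);return X[:2]/X[2]
def proj(p,X):
    v=PM(p)@np.r_[X,1];return v[:2]/v[2]
def rows(target,yaw):
    """shift/turn in tool axes from present pose to TCP target, tool down with tool y at world angle yaw"""
    s=r.get_state();Rt=R.from_quat(s['eef_rot'])
    y=np.array([np.cos(yaw),np.sin(yaw),0]);z=np.array([0,0,-1]);G=np.c_[np.cross(y,z),y,z]
    d=Rt.inv().apply(np.array(target)-s['tool_pos']);rv=(Rt.inv()*R.from_matrix(G)).as_rotvec()
    G2=G@np.diag([-1,-1,1]);rv2=(Rt.inv()*R.from_matrix(G2)).as_rotvec()
    print('d',d.round(4),'rot',rv.round(4),'or',rv2.round(4),'len',np.linalg.norm(target-s['tool_pos']).round(3))
E
python3 - <<'E'
from h import *
t=cv2.imread('pics/top0.png');s=cv2.imread('pics/scene0.png')
cv2.imwrite('pics/A.png',crop(t,60,170,340,320,2.85))
a=crop(t,385,235,550,325,3.3);b=crop(s,115,155,265,245,3.3)
w=np.zeros((a.shape[0]+b.shape[0],max(a.shape[1],b.shape[1]),3),np.uint8);w[:a.shape[0],:a.shape[1]]=a;w[a.shape[0]:,:b.shape[1]]=b
cv2.imwrite('pics/B.png',w)
cv2.imwrite('pics/C.png',crop(s,300,190,560,350,3))
E
```

```text
(no output)
```

View pics/A.png

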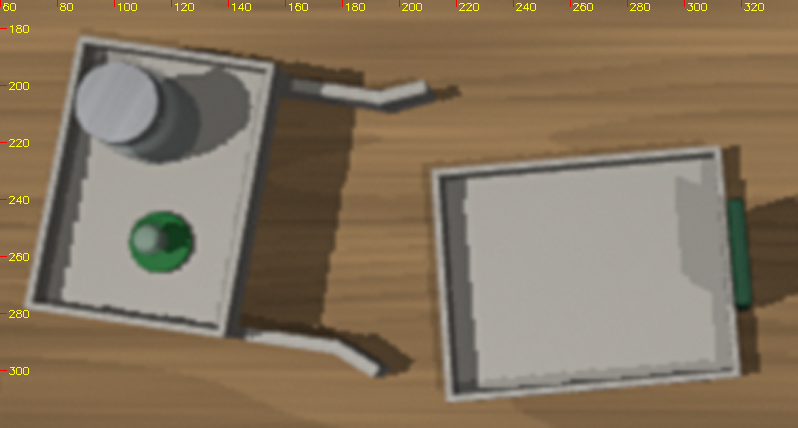

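View pics/B.png

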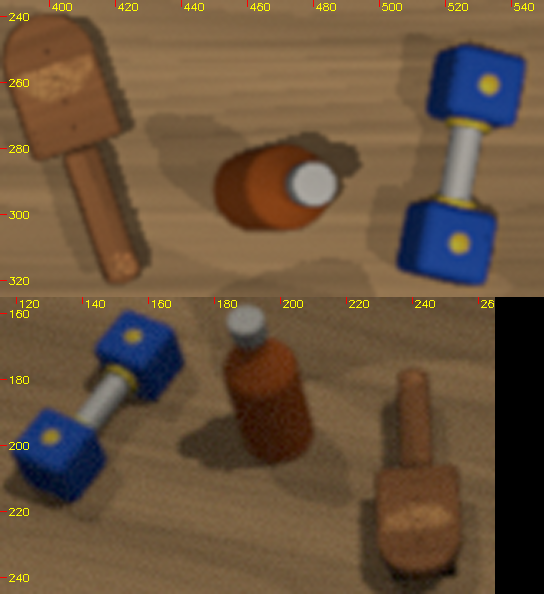

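View pics/C.png

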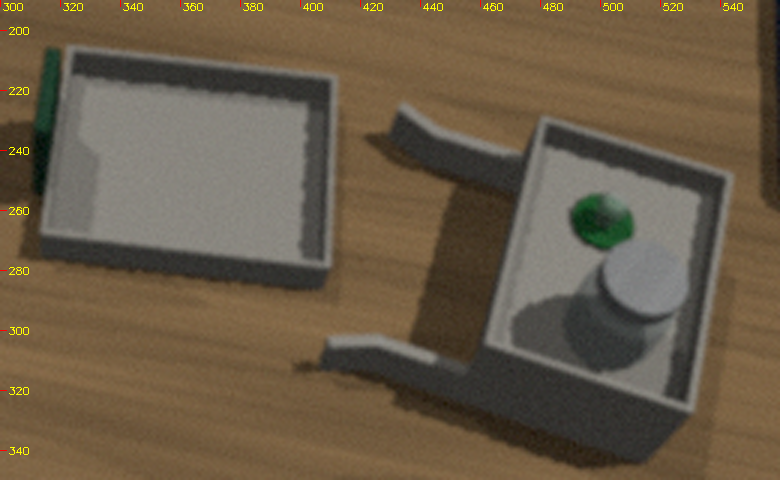

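```bash
python3 - <<'E'
from h import *
pt=cams.camera_params('top');ps=cams.camera_params('scene')
P={'rat+':((532.9,260.5),(130.5,197.4)),'rat-':((524.1,308.6),(155.6,167.1)),
'br_end':((422,319),(239.8,177.3)),'br_j':((409.8,280.7),(240.8,205.9)),'br_tip':((397.3,239.5),(241.7,237.5)),
't_ff':((211.2,230),(409.7,278.3)),'t_rf':((312.6,221.9),(314,268.7)),'t_rb':((319.6,301.6),(322.7,205.7)),'t_fb':((217.2,310.4),(412.3,215.7)),
'o_bf':((88.1,183),(530,326.7)),'o_ff':((156.5,192.5),(462,305)),'o_fb':((141.8,287.9),(481,229.3)),'o_bb':((69.1,277),(544.3,248.3)),
'wall+x':((209,199),(409,304)),'wall-x':((192,300),(433.5,225))}
X={}
for k,(a,b) in P.items():
    x=X[k]=tri(pt,a,ps,b); e=proj(pt,x)-a;print(k,x.round(4),'err',e.round(1))
def ang(a,b): d=X[b]-X[a];return np.degrees(np.arctan2(d[1],d[0])).round(1),np.linalg.norm(d[:2]).round(4)
print('rat',ang('rat-','rat+'),'br',ang('br_end','br_tip'))
for a,b in [('t_rf','t_ff'),('t_rb','t_fb'),('o_ff','o_bf'),('o_fb','o_bb'),('t_rb','t_rf'),('t_fb','t_ff'),('o_fb','o_ff'),('o_bb','o_bf')]:print(a,b,ang(a,b))
# single-view refinement at known heights
for k,z in [('t_ff',.034),('t_rf',.034),('t_rb',.034),('t_fb',.034),('o_bf',.09),('o_ff',.09),('o_fb',.09),('o_bb',.09),('rat+',.044),('rat-',.044),('br_end',.036),('br_tip',.036),('br_j',.036)]:
    print(k,onz(pt,P[k][0],z).round(4),onz(ps,P[k][1],z).round(4))
f=lambda a:(60+a[0]/2.85,170+a[1]/2.85)
print('tab',[onz(pt,f(a),.096).round(4) for a in((735,199),(743,307))])
E
```

```text
rat+ [ 0.5327 -0.4451  0.0432] err [-0.  0.]
rat- [ 0.439  -0.4233  0.0423] err [-0.3  0.1]
br_end [ 0.4193 -0.2269  0.0346] err [ 0.3 -0.1]
br_j [ 0.4936 -0.2042  0.0313] err [-0.2  0. ]
br_tip [ 0.5745 -0.1794  0.0346] err [-0.7  0.1]
t_ff [0.5931 0.186  0.0336] err [ 0.1 -0. ]
t_rf [ 0.6106 -0.0126  0.0267] err [-0.5  0.1]
t_rb [ 0.4528 -0.0266  0.0307] err [-0.4  0.1]
t_fb [0.4358 0.1723 0.0308] err [-0.5  0. ]
o_bf [0.6743 0.4098 0.0879] err [-0.1  0. ]
o_ff [0.6569 0.2828 0.0858] err [-0.7  0. ]
o_fb [0.4773 0.3068 0.0846] err [-2.3  0.1]
o_bb [0.4973 0.4363 0.0888] err [-0.6  0. ]
wall+x [0.6539 0.1907 0.04  ] err [ 0. -0.]
wall-x [0.4558 0.2197 0.0391] err [-0.4  0. ]
rat (np.float64(-13.1), np.float64(0.0962)) br (np.float64(17.0), np.float64(0.1623))
t_rf t_ff (np.float64(95.0), np.float64(0.1994))
t_rb t_fb (np.float64(94.9), np.float64(0.1997))
o_ff o_bf (np.float64(82.2), np.float64(0.1282))
o_fb o_bb (np.float64(81.2), np.float64(0.1311))
t_rb t_rf (np.float64(5.1), np.float64(0.1585))
t_fb t_ff (np.float64(5.0), np.float64(0.1579))
o_fb o_ff (np.float64(-7.6), np.float64(0.1812))
o_bb o_bf (np.float64(-8.5), np.float64(0.179))
t_ff [0.593  0.1861] [0.5934 0.1858]
t_rf [ 0.6096 -0.0135] [ 0.6143 -0.0109]
t_rb [ 0.4528 -0.0273] [ 0.4549 -0.0254]
t_fb [0.4359 0.1709] [0.4379 0.1731]
o_bf [0.6739 0.4088] [0.6753 0.4092]
o_ff [0.6561 0.2802] [0.6586 0.2833]
o_fb [0.4773 0.3009] [0.4798 0.31  ]
o_bb [0.4972 0.4348] [0.4977 0.437 ]
rat+ [ 0.5326 -0.4449] [ 0.5332 -0.4446]
rat- [ 0.4391 -0.4233] [ 0.4402 -0.4216]
br_end [ 0.4192 -0.226 ] [ 0.4203 -0.2271]
br_tip [ 0.5746 -0.1806] [ 0.5752 -0.1775]
br_j [ 0.4934 -0.2038] [ 0.4966 -0.2024]
tab [array([ 0.5662, -0.0232]), array([ 0.4958, -0.0284])]
```

```bash
python3 - <<'E'
from h import *
pt=cams.camera_params('top');ps=cams.camera_params('scene')
cap=tri(pt,(480.2,290.5),ps,(115+246/3.3,155+17/3.3));print('cap',cap,onz(pt,(480.2,290.5),.13),onz(ps,(115+246/3.3,155+17/3.3),.13))
b=cap[:2]
rat=np.array([.4859,-.4338]);a=np.radians(-13.1);u=np.array([np.cos(a),np.sin(a)]);n=np.array([-u[1],u[0]])
print('bottle in rattle',(b-rat)@u,(b-rat)@n)
e=np.array([.4193,-.2269]);t=np.array([.5745,-.1800]);d=(t-e)/np.linalg.norm(t-e);m=(e+t)/2;o=m+d*.001;print('brush origin',o,'grip',o-.018*d)
g=o-.015*d;n=np.array([-d[1],d[0]]);print('bottle in brush grip',(b-g)@d,(b-g)@n)
# nightlight & jar
print('night',onz(pt,(424,183),.08),'jar',onz(pt,(60+117/2.85,170+102/2.85),.148))
T=np.array([.523,.0798])
for yw in(95,):
    x=np.array([np.cos(np.radians(yw)),np.sin(np.radians(yw))]);y=np.array([-x[1],x[0]])
    N=onz(pt,(424,183),.08);print('night in tray',(N-T)@x,(N-T)@y)
E
```

```text
cap [ 0.47109715 -0.31138021  0.13465057] [ 0.47126272 -0.31286186] [ 0.46762906 -0.3134165 ]
bottle in rattle -0.0421642300600652 0.11587885101983234
brush origin [ 0.49785725 -0.20316073] grip [ 0.4806268  -0.20836761]
bottle in brush grip -0.041920810889064256 -0.0958518625808989
night [ 0.67843595 -0.22699334] jar [0.61972325 0.36063098]
night in tray -0.3191730371827536 -0.128105663358147
```

```bash
python3 - <<'E'
from h import *
rows(np.array([.520,-.1965,.20]),np.radians(-73))
E
```

```text
d [ 0.4266 -0.268   0.0384] rot [-0.0016  0.0001  0.0381] or [-2.0000e-04 -2.4000e-03 -3.1035e+00] len 0.505
```

Careful with the scale: turns go in shares of 2 pi rad. That gives: 0.038 rad / 6.2832 = 0.006.

```bash
python3 steer.py '{"steps":[[1,0.4266,-0.268,0.0384,0,0,0.006],[1,0.4266,-0.268,0.0384,0,0,0.006],[1,0.4266,-0.268,0.0384,0,0,0.006],[1,0.4266,-0.268,0.0384,0,0,0.006],[1,0.4266,-0.268,0.0384,0,0,0.006],[1,0.4266,-0.268,0.0384,0,0,0.006],[1,0.4266,-0.268,0.0384,0,0,0.006],[1,0.4266,-0.268,0.0384,0,0,0.006],[1,0.4266,-0.268,0.0384,0,0,0.006],[1,0.4266,-0.268,0.0384,0,0,0.006]]}' 30
python3 steer.py '{"steps":[[1,0,0,0,0,0,0],[1,0,0,0,0,0,0],[1,0,0,0,0,0,0]]}'
python3 - <<'E'
from h import *
rows(np.array([.520,-.1965,.008]),np.radians(-73))
p=cams.camera_params('wrist');im=cams.snapshot('wrist')[:,:,::-1].copy()
for X in([.520,-.1965,.036],[.5745,-.18,.036],[.4193,-.2269,.036]):
    u=proj(p,np.array(X));print(u);cv2.circle(im,(int(u[0]),int(u[1])),4,(0,0,255),1)
cv2.imwrite('pics/w1.png',im)
E
```

```text
clock: 1.1
tool_pos: [0.5178, -0.1993, 0.2003]
eef_rot: [0.989, 0.148, -0.0, -0.0]
contact_force: [-0.0, -0.8, -0.0]
opening: 1.001
finger_force: 0.0
clock: 1.4
tool_pos: [0.5157, -0.2026, 0.2005]
eef_rot: [0.989, 0.147, -0.001, 0.0]
contact_force: [-0.3, -0.8, 0.3]
opening: 0.999
finger_force: 0.0
d [ 0.0062 -0.0047  0.1925] rot [ 0.0006  0.0018 -0.0019] or [ 2.8000e-03 -9.0000e-04  3.1397e+00] len 0.193
[317.1406088  210.97514668]
[316.86525204 141.81567337]
[317.49194908 321.73173928]
```

View pics/w1.png

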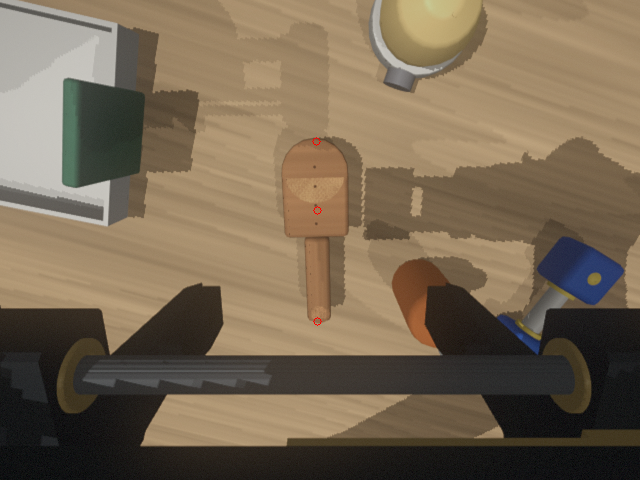

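```bash
python3 steer.py '{"steps":[[1,0.0062,-0.0047,0.05,0,0,0],[1,0.0062,-0.0047,0.1,0,0,0],[1,0.0062,-0.0047,0.14,0,0,0],[1,0.0062,-0.0047,0.16,0,0,0],[1,0.0062,-0.0047,0.178,0,0,0],[1,0.0062,-0.0047,0.19,0,0,0],[1,0.0062,-0.0047,0.1915,0,0,0],[1,0.0062,-0.0047,0.1915,0,0,0]]}' 30
python3 steer.py '{"steps":[[0,0,0,0,0,0,0],[0,0,0,0,0,0,0],[0,0,0,0,0,0,0],[0,0,0,0,0,0,0],[0,0,0,0,0,0,0],[0,0,0,0,0,0,0]]}' 30
```

```text
clock: 2.25
tool_pos: [0.5214, -0.1957, 0.0096]
eef_rot: [0.989, 0.147, 0.0, 0.0]
contact_force: [0.3, 0.2, 0.0]
opening: 1.0
finger_force: 0.0
clock: 2.85
tool_pos: [0.5217, -0.1948, 0.0096]
eef_rot: [0.989, 0.148, 0.0, 0.0]
contact_force: [-0.2, 1.1, 3.5]
opening: 0.63
finger_force: 29.9
```

```bash
python3 steer.py '{"steps":[[0,0,0,-0.02,0,0,0],[0,0,0,-0.05,0,0,0],[0,0,0,-0.09,0,0,0],[0,0,0,-0.13,0,0,0],[0,0,0,-0.14,0,0,0],[0,0,0,-0.14,0,0,0]]}' 30
python3 - <<'E'
from h import *
rows(np.array([.4969,.1028,.15]),np.radians(5))
E
```

```text
clock: 3.45
tool_pos: [0.5223, -0.1952, 0.1504]
eef_rot: [0.989, 0.148, 0.001, 0.001]
contact_force: [-0.0, 0.7, -1.9]
opening: 0.631
finger_force: 29.9
d [ 0.0628 -0.2924  0.    ] rot [ 3.2000e-03 -8.0000e-04 -1.3614e+00] or [-9.0000e-04 -3.4000e-03  1.7802e+00] len 0.299
```

To row units: -1.361 rad / 6.2832 = -0.2166.

```bash
python3 steer.py '{"steps":[[0,0.006,-0.029,0,0,0,-0.0216],[0,0.012,-0.058,0,0,0,-0.0433],[0,0.019,-0.088,0,0,0,-0.0649],[0,0.025,-0.117,0,0,0,-0.0867],[0,0.031,-0.146,0,0,0,-0.1084],[0,0.038,-0.175,0,0,0,-0.13],[0,0.044,-0.205,0,0,0,-0.1517],[0,0.05,-0.234,0,0,0,-0.1733],[0,0.057,-0.263,0,0,0,-0.195],[0,0.0628,-0.2924,0,0,0,-0.2166]]}' 30
python3 steer.py '{"steps":[[0,0,0,0,0,0,0],[0,0,0,0,0,0,0]]}' 30
python3 - <<'E'
from h import *
rows(np.array([.4969,.1028,.0138]),np.radians(5))
im=cams.snapshot('scene')[:,:,::-1];cv2.imwrite('pics/s2.png',crop(im,220,60,520,285,2.6))
E
```

```text
clock: 4.45
tool_pos: [0.4946, 0.1041, 0.1471]
eef_rot: [0.674, 0.739, -0.001, -0.001]
contact_force: [-0.4, -0.2, -1.3]
opening: 0.626
finger_force: 29.9
clock: 4.65
tool_pos: [0.4947, 0.1033, 0.1474]
eef_rot: [0.675, 0.737, -0.002, -0.001]
contact_force: [0.5, -0.5, -0.9]
opening: 0.629
finger_force: 29.9
d [-0.0007  0.0027  0.1336] rot [-0.0039  0.0002  0.0004] or [-4.0000e-04 -6.1000e-03 -3.1412e+00] len 0.134
```

View pics/s2.png

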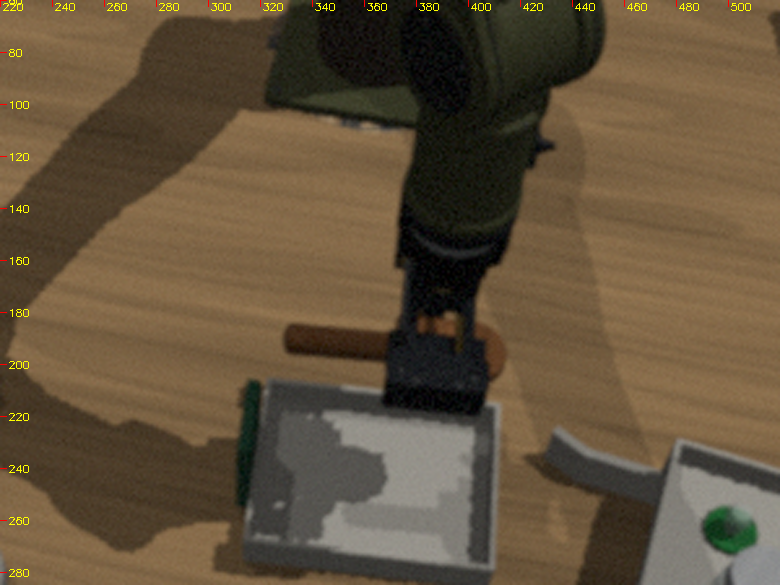

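```bash
python3 steer.py '{"steps":[[0,-0.0007,0.0027,0.04,0,0,0],[0,-0.0007,0.0027,0.075,0,0,0],[0,-0.0007,0.0027,0.1,0,0,0],[0,-0.0007,0.0027,0.112,0,0,0],[0,-0.0007,0.0027,0.12,0,0,0],[0,-0.0007,0.0027,0.126,0,0,0],[0,-0.0007,0.0027,0.13,0,0,0],[0,-0.0007,0.0027,0.133,0,0,0],[0,-0.0007,0.0027,0.133,0,0,0]]}' 30
python3 steer.py '{"steps":[[0.69,0,0,0,0,0,0],[0.69,0,0,0,0,0,0],[0.69,0,0,0,0,0,0]]}' 10
```

```text
clock: 5.6
tool_pos: [0.499, 0.1027, 0.0164]
eef_rot: [0.676, 0.737, 0.0, 0.0]
contact_force: [-0.2, 0.8, -1.2]
opening: 0.627
finger_force: 29.9
clock: 5.9
tool_pos: [0.4991, 0.1028, 0.0166]
eef_rot: [0.676, 0.737, 0.0, 0.0]
contact_force: [0.5, 1.2, 0.1]
opening: 0.689
finger_force: 0.0
```

```bash
python3 steer.py '{"steps":[[0.69,0,0,-0.02,0,0,0],[0.69,0,0,-0.05,0,0,0],[0.69,0,0,-0.1,0,0,0],[0.69,0,0,-0.15,0,0,0],[0.69,0,0,-0.18,0,0,0],[0.69,0,0,-0.18,0,0,0]]}' 20
python3 - <<'E'
from h import *
rows(np.array([.4955,-.4412,.19]),np.radians(-103.1))
E
```

```text
clock: 6.5
tool_pos: [0.5012, 0.1036, 0.2004]
eef_rot: [0.676, 0.737, 0.004, 0.002]
contact_force: [1.0, 0.5, -0.5]
opening: 0.69
finger_force: 0.0
d [-0.5423 -0.0527  0.009 ] rot [ 0.0042 -0.0093  1.8857] or [ 0.0085  0.0039 -1.2559] len 0.545
```

To row units: 1.45 rad / 6.2832 = 0.2308.

```bash
python3 steer.py '{"steps":[[0.6,-0.042,-0.004,0,0,0,0.0231],[0.6,-0.083,-0.008,0,0,0,0.0462],[0.6,-0.125,-0.012,0,0,0,0.0692],[0.6,-0.167,-0.016,0,0,0,0.0923],[0.6,-0.208,-0.02,0,0,0,0.1154],[0.6,-0.25,-0.024,0,0,0,0.1385],[0.6,-0.292,-0.028,0,0,0,0.1615],[0.6,-0.333,-0.032,0,0,0,0.1846],[0.6,-0.375,-0.036,0,0,0,0.2077],[0.6,-0.417,-0.041,0,0,0,0.2308]]}' 20
python3 - <<'E'
from h import *
rows(np.array([.4955,-.4412,.19]),np.radians(-103.1))
E
```

```text
clock: 7.5
tool_pos: [0.4933, -0.3177, 0.1951]
eef_rot: [0.995, 0.101, -0.001, -0.0]
contact_force: [0.5, 0.4, -0.4]
opening: 0.601
finger_force: 0.0
d [-0.0226  0.1214  0.0051] rot [-4.000e-04  1.800e-03  4.306e-01] or [-2.500e-03 -5.000e-04 -2.711e+00] len 0.124
```

To row units: 0.43 rad / 6.2832 = 0.0684.

```bash
python3 steer.py '{"steps":[[0.6,-0.0226,0.1214,0.005,0,0,0.0684],[0.6,-0.0226,0.1214,0.005,0,0,0.0684],[0.6,-0.0226,0.1214,0.005,0,0,0.0684],[0.6,-0.0226,0.1214,0.005,0,0,0.0684],[0.6,-0.0226,0.1214,0.005,0,0,0.0684]]}' 20
python3 - <<'E'
from h import *
rows(np.array([.4955,-.4412,.006]),np.radians(-103.1))
p=cams.camera_params('wrist');im=cams.snapshot('wrist')[:,:,::-1].copy()
for X in([.5327,-.4451,.044],[.439,-.4233,.044],[.4859,-.4338,.031],[.4711,-.3125,.13]):
    u=proj(p,np.array(X));print(u);cv2.circle(im,(int(u[0]),int(u[1])),4,(0,0,255),1)
cv2.imwrite('pics/w2.png',im)
E
```

```text
clock: 8.0
tool_pos: [0.4965, -0.4388, 0.1898]
eef_rot: [0.994, -0.11, -0.001, -0.001]
contact_force: [0.4, 0.5, -0.1]
opening: 0.6
finger_force: 0.0
d [0.     0.0028 0.1838] rot [-0.0012  0.0025  0.0078] or [-3.9000e-03 -1.9000e-03 -3.1338e+00] len 0.184
[320.80634982 177.59497448]
[320.12941778 291.02883125]
[320.13254966 232.62159093]
[134.77638513 338.17427664]
```

View pics/w2.png

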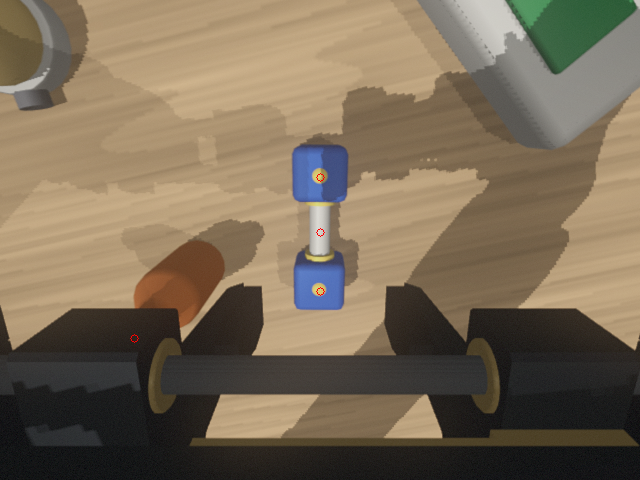

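To row units: 0.008 rad / 6.2832 = 0.0013.

```bash
python3 steer.py '{"steps":[[0.6,0,0.006,0.04,0,0,0.0013],[0.6,0,0.006,0.07,0,0,0.0013],[0.6,0,0.006,0.09,0,0,0.0013],[0.6,0,0.006,0.105,0,0,0.0013],[0.6,0,0.006,0.12,0,0,0.0013],[0.6,0,0.006,0.13,0,0,0.0013]]}' 20
python3 steer.py '{"steps":[[0.6,0,0,0.01,0,0,0],[0.6,0,0,0.02,0,0,0],[0.6,0,0,0.03,0,0,0],[0.6,0,0,0.04,0,0,0],[0.6,0,0,0.048,0,0,0],[0.6,0,0,0.0525,0,0,0],[0.6,0,0,0.0525,0,0,0]]}' 20
```

```text
clock: 8.65
tool_pos: [0.4962, -0.4447, 0.0604]
eef_rot: [0.993, -0.114, -0.0, -0.0]
contact_force: [-1.1, -0.1, 0.0]
opening: 0.598
finger_force: 0.0
clock: 9.35
tool_pos: [0.4955, -0.4453, 0.008]
eef_rot: [0.993, -0.115, -0.0, -0.0]
contact_force: [-0.4, -0.6, -0.3]
opening: 0.601
finger_force: 0.0
```

```bash
python3 steer.py '{"steps":[[0.42,0,0,0.003,0,0,0],[0.38,0,0,0.003,0,0,0],[0.35,0,0,0.003,0,0,0],[0.32,0,0,0.003,0,0,0],[0.29,0,0,0.003,0,0,0],[0.26,0,0,0.003,0,0,0],[0.23,0,0,0.003,0,0,0],[0.2,0,0,0.003,0,0,0],[0.1,0,0,0.003,0,0,0],[0,0,0,0.003,0,0,0]]}' 22
python3 steer.py '{"steps":[[0,0,0,0,0,0,0],[0,0,0,0,0,0,0]]}' 22
python3 steer.py '{"steps":[[0,0,0,-0.01,0,0,0],[0,0,0,-0.03,0,0,0],[0,0,0,-0.06,0,0,0],[0,0,0,-0.1,0,0,0],[0,0,0,-0.14,0,0,0],[0,0,0,-0.155,0,0,0],[0,0,0,-0.155,0,0,0]]}' 22
python3 - <<'E'
from h import *
# tray frame target: rattle origin (0,-.042); grip point 11 mm ahead along rattle x
a=np.radians(95);x=np.array([np.cos(a),np.sin(a)]);y=np.array([-x[1],x[0]])
t=np.array([.523,.0798])+.011*x-.042*y;print(t)
rows(np.r_[t,.155],np.radians(5))
E
```

```text
clock: 10.35
tool_pos: [0.4959, -0.4455, 0.0058]
eef_rot: [0.993, -0.115, 0.0, 0.0]
contact_force: [0.5, 1.7, 1.3]
opening: 0.198
finger_force: 22.0
clock: 10.55
tool_pos: [0.4959, -0.4456, 0.0058]
eef_rot: [0.993, -0.115, 0.0, 0.0]
contact_force: [0.7, 1.1, 1.2]
opening: 0.196
finger_force: 22.0
clock: 11.25
tool_pos: [0.4968, -0.4469, 0.1635]
eef_rot: [0.993, -0.115, 0.002, 0.002]
contact_force: [0.2, -0.5, -1.8]
opening: 0.196
finger_force: 22.0
[0.56388146 0.09441868]
d [-0.0584 -0.5424  0.0067] rot [ 6.3000e-03 -6.0000e-04 -1.8886e+00] or [-5.000e-04 -5.800e-03  1.253e+00] len 0.546
```

To row units: -1.45 rad / 6.2832 = -0.2308.

```bash
python3 steer.py '{"steps":[[0,-0.0045,-0.042,-0.02,0,0,-0.0231],[0,-0.009,-0.083,-0.02,0,0,-0.0462],[0,-0.0135,-0.125,-0.02,0,0,-0.0692],[0,-0.018,-0.167,-0.02,0,0,-0.0923],[0,-0.0225,-0.208,-0.02,0,0,-0.1154],[0,-0.027,-0.25,-0.02,0,0,-0.1385],[0,-0.0315,-0.292,-0.02,0,0,-0.1615],[0,-0.036,-0.333,-0.02,0,0,-0.1846],[0,-0.0405,-0.375,-0.02,0,0,-0.2077],[0,-0.045,-0.417,-0.02,0,0,-0.2308]]}' 22
python3 - <<'E'
from h import *
rows(np.array([.5639,.0944,.155]),np.radians(5))
E
```

```text
clock: 12.25
tool_pos: [0.5456, -0.0277, 0.1787]
eef_rot: [0.818, 0.575, -0.002, -0.001]
contact_force: [0.7, -0.1, -1.7]
opening: 0.197
finger_force: 22.0
d [ 0.1212 -0.024   0.0236] rot [-4.000e-03  3.000e-04 -4.321e-01] or [4.0000e-04 5.6000e-03 2.7095e+00] len 0.126
```

Move above the tray, then look from the top to check the tray and brush poses before lowering.

To row units: -0.432 rad / 6.2832 = -0.0688.

```bash
python3 steer.py '{"steps":[[0,0.04,-0.008,0.008,0,0,-0.0229],[0,0.08,-0.016,0.016,0,0,-0.0458],[0,0.1212,-0.024,0.0236,0,0,-0.0688],[0,0.1212,-0.024,0.0236,0,0,-0.0688],[0,0.1212,-0.024,0.0236,0,0,-0.0688]]}' 22
python3 - <<'E'
from h import *
rows(np.array([.5639,.0944,.0105]),np.radians(5))
a=crop(cams.snapshot('top')[:,:,::-1],190,200,340,330,2.6);b=crop(cams.snapshot('scene')[:,:,::-1],290,90,440,300,2.6)
w=np.zeros((max(a.shape[0],b.shape[0]),a.shape[1]+b.shape[1],3),np.uint8);w[:a.shape[0],:a.shape[1]]=a;w[:b.shape[0],a.shape[1]:]=b
cv2.imwrite('pics/D.png',w)
E
```

```text
clock: 12.75
tool_pos: [0.5646, 0.0936, 0.155]
eef_rot: [0.677, 0.736, -0.002, -0.002]
contact_force: [-0.1, -0.5, -2.2]
opening: 0.197
finger_force: 22.0
d [ 0.0008 -0.      0.1445] rot [-0.0044 -0.0002 -0.0042] or [-4.0000e-04  6.8000e-03  3.1374e+00] len 0.144
```

View pics/D.png

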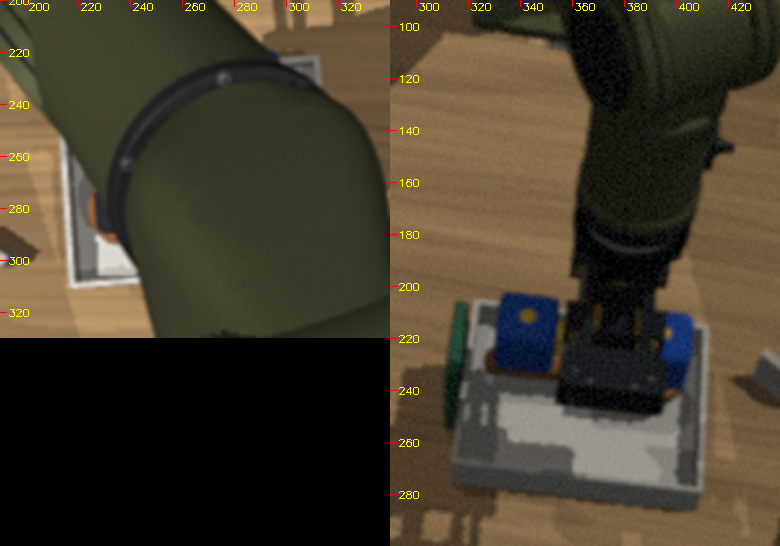

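```bash
python3 steer.py '{"steps":[[0,0.0008,0,0.04,0,0,0],[0,0.0008,0,0.075,0,0,0],[0,0.0008,0,0.1,0,0,0],[0,0.0008,0,0.112,0,0,0],[0,0.0008,0,0.12,0,0,0],[0,0.0008,0,0.126,0,0,0],[0,0.0008,0,0.131,0,0,0],[0,0.0008,0,0.136,0,0,0],[0,0.0008,0,0.138,0,0,0],[0,0.0008,0,0.138,0,0,0]]}' 22
python3 - <<'E'
from h import *
rows(np.array([.5639,.0944,.0098]),np.radians(5))
E
```

```text
clock: 13.85
tool_pos: [0.5663, 0.0936, 0.0192]
eef_rot: [0.678, 0.735, 0.0, 0.0]
contact_force: [-0.5, 0.3, -0.7]
opening: 0.194
finger_force: 22.0
d [ 0.001  -0.0023  0.0094] rot [ 0.0002  0.0001 -0.0063] or [ 1.0000e-04 -3.0000e-04  3.1353e+00] len 0.01
```

```bash
python3 steer.py '{"steps":[[0,0.001,-0.0023,0.002,0,0,0],[0,0.001,-0.0023,0.004,0,0,0],[0,0.001,-0.0023,0.006,0,0,0],[0,0.001,-0.0023,0.007,0,0,0],[0,0.001,-0.0023,0.008,0,0,0],[0,0.001,-0.0023,0.0085,0,0,0],[0,0.001,-0.0023,0.0085,0,0,0]]}' 22
```

```text
clock: 14.55
tool_pos: [0.5639, 0.0944, 0.0105]
eef_rot: [0.678, 0.735, -0.0, 0.0]
contact_force: [0.4, -0.1, -1.0]
opening: 0.195
finger_force: 22.0
```

```bash
python3 steer.py '{"steps":[[0,0,0,0.0003,0,0,0],[0,0,0,0.0006,0,0,0],[0,0,0,0.0009,0,0,0],[0,0,0,0.001,0,0,0]]}' 22
```

```text
clock: 14.95
tool_pos: [0.5639, 0.0944, 0.0098]
eef_rot: [0.678, 0.735, 0.0, 0.0]
contact_force: [0.3, -0.3, 1.7]
opening: 0.194
finger_force: 22.0
```

Contact (the vertical force turned positive): release and retreat, then work out the tab grasp.

```bash
python3 steer.py '{"steps":[[0.21,0,0,0,0,0,0],[0.24,0,0,0,0,0,0],[0.27,0,0,0,0,0,0],[0.27,0,0,0,0,0,0]]}' 5
python3 steer.py '{"steps":[[0.27,0,0,-0.015,0,0,0],[0.27,0,0,-0.04,0,0,0],[0.27,0,0,-0.08,0,0,0],[0.27,0,0,-0.13,0,0,0],[0.27,0,0,-0.16,0,0,0],[0.27,0,0,-0.16,0,0,0]]}' 20
python3 - <<'E'
from h import *
rows(np.array([.5322,-.0258,.17]),np.radians(95))
E
```

```text
clock: 15.35
tool_pos: [0.5639, 0.0943, 0.0096]
eef_rot: [0.678, 0.735, 0.0, 0.0]
contact_force: [-0.6, -0.3, 0.8]
opening: 0.271
finger_force: 0.0
clock: 15.95
tool_pos: [0.5666, 0.0954, 0.1751]
eef_rot: [0.678, 0.735, 0.004, 0.003]
contact_force: [0.5, 0.3, -0.8]
opening: 0.269
finger_force: 0.0
d [-0.118  -0.0441  0.0045] rot [ 0.0089  0.0061 -1.5774] or [ 0.0061 -0.0088  1.5641] len 0.126
```

Careful with the scale: turns go in shares of 2 pi rad. That gives: -1.48 rad / 6.2832 = -0.2355.

```bash
python3 steer.py '{"steps":[[0.5,-0.012,-0.004,0,0,0,-0.0236],[0.5,-0.024,-0.009,0,0,0,-0.0471],[0.5,-0.036,-0.013,0,0,0,-0.0707],[0.5,-0.048,-0.018,0,0,0,-0.0942],[0.5,-0.06,-0.022,0,0,0,-0.1178],[0.5,-0.072,-0.027,0,0,0,-0.1413],[0.5,-0.084,-0.031,0,0,0,-0.1649],[0.5,-0.096,-0.036,0,0,0,-0.1884],[0.5,-0.108,-0.04,0,0,0,-0.212],[0.5,-0.118,-0.044,0,0,0,-0.2355]]}' 20
python3 steer.py '{"steps":[[0.5,0,0,0,0,0,-0.0154],[0.5,0,0,0,0,0,-0.0154],[0.5,0,0,0,0,0,-0.0154]]}' 20
python3 - <<'E'
from h import *
s=r.get_state();print(s['q'].round(2))
p=cams.camera_params('wrist');im=cams.snapshot('wrist')[:,:,::-1].copy()
for X in([.5662,-.0232,.096],[.4958,-.0284,.096],[.5931,.186,.034],[.4358,.1715,.034],[.4528,-.0270,.034],[.6106,-.013,.034]):
    u=proj(p,np.array(X));print(u);cv2.circle(im,(int(u[0]),int(u[1])),4,(0,0,255),1)
cv2.imwrite('pics/w3.png',im)
rows(np.array([.5322,-.0258,.062]),np.radians(95))
E
```

```text
clock: 16.95
tool_pos: [0.5287, -0.028, 0.1692]
eef_rot: [0.002, 1.0, -0.001, -0.001]
contact_force: [0.6, -0.3, -1.0]
opening: 0.5
finger_force: 0.0
clock: 17.25
tool_pos: [0.5292, -0.0267, 0.1694]
eef_rot: [-0.043, 0.999, 0.0, -0.0]
contact_force: [0.8, -0.8, -0.8]
opening: 0.5
finger_force: 0.0
[ 0.47  0.81 -0.89  1.9   0.83  0.85  0.8 ]
[325.19960342 305.49716979]
[326.72653523 197.62037429]
[569.48510871 320.10862876]
[608.76571039 123.86685607]
[333.08006165 123.89075471]
[332.31369574 320.73917715]
d [-0.0029  0.0006  0.1075] rot [-0.0001 -0.0003 -0.0015] or [-4.00e-04  1.00e-04  3.14e+00] len 0.108
```

View pics/w3.png

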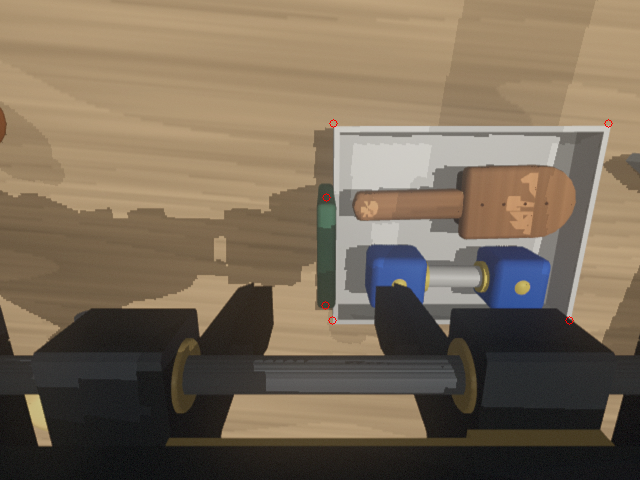

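```bash
python3 steer.py '{"steps":[[0.5,-0.003,0.0006,0.04,0,0,0],[0.5,-0.003,0.0006,0.065,0,0,0],[0.5,-0.003,0.0006,0.085,0,0,0],[0.5,-0.003,0.0006,0.1,0,0,0],[0.5,-0.003,0.0006,0.105,0,0,0],[0.5,-0.003,0.0006,0.105,0,0,0]]}' 20
python3 steer.py '{"steps":[[0.4,0,0,0,0,0,0],[0.3,0,0,0,0,0,0],[0.25,0,0,0,0,0,0],[0.2,0,0,0,0,0,0],[0.16,0,0,0,0,0,0],[0.12,0,0,0,0,0,0],[0,0,0,0,0,0,0],[0,0,0,0,0,0,0]]}' 25
python3 - <<'E'
from h import *
s=r.get_state();p=s['tool_pos']
O=np.array([.5701,.3144]);a=np.radians(81.8);x=np.array([np.cos(a),np.sin(a)]);y=np.array([-x[1],x[0]])
print('tab in org',(p[:2]-O)@x,(p[:2]-O)@y)
rows(np.r_[O-(.106+.225)*x,p[2]],a)
E
```

```text
clock: 17.9
tool_pos: [0.5322, -0.0256, 0.0643]
eef_rot: [-0.044, 0.999, -0.0, -0.0]
contact_force: [0.1, 0.2, 1.1]
opening: 0.497
finger_force: 0.0
clock: 18.7
tool_pos: [0.5326, -0.0253, 0.0649]
eef_rot: [-0.044, 0.999, 0.0, 0.0]
contact_force: [-0.6, 2.4, 1.5]
opening: 0.137
finger_force: 25.0
tab in org -0.34154442682110003 -0.011336158000558268
d [0.0086 0.0129 0.    ] rot [0.0009 0.0005 0.2309] or [-7.0000e-04  1.4000e-03 -2.9107e+00] len 0.015
```

To row units: 0.125 rad / 6.2832 = 0.0199.

```bash
python3 steer.py '{"steps":[[0,0.001,0,0,0,0,0.004],[0,0.002,0,0,0,0,0.008],[0,0.003,0,0,0,0,0.0119],[0,0.004,0,0,0,0,0.0159],[0,0.005,0,0,0,0,0.0199],[0,0.006,0,0,0,0,0.0239],[0,0.007,0,0,0,0,0.0279],[0,0.008,0,0,0,0,0.0318],[0,0.0086,0,0,0,0,0.035],[0,0.0086,0,0,0,0,0.0368]]}' 25
python3 steer.py '{"steps":[[0,0,0,0,0,0,0],[0,0,0,0,0,0,0]]}' 25
python3 - <<'E'
from h import *
s=r.get_state();p=s['tool_pos'];print(p,s['contact_force'],s['moment'])
O=np.array([.5701,.3144]);a=np.radians(81.8);x=np.array([np.cos(a),np.sin(a)])
rows(np.r_[O-(.106+.225)*x,p[2]],a)
pt=cams.camera_params('top');im=cams.snapshot('top')[:,:,::-1].copy()
cv2.imwrite('pics/E.png',crop(im,60,170,340,330,2.85))
E
```

```text
clock: 19.7
tool_pos: [0.5232, -0.0268, 0.0648]
eef_rot: [0.072, 0.997, -0.0, -0.0]
contact_force: [-2.0, 0.8, 7.1]
opening: 0.136
finger_force: 25.2
clock: 19.9
tool_pos: [0.5231, -0.0268, 0.0648]
eef_rot: [0.072, 0.997, -0.0, -0.0]
contact_force: [-2.3, 1.1, 5.7]
opening: 0.135
finger_force: 25.2
[ 0.52311745 -0.02681694  0.06482282] [-2.29523784  1.11311773  5.73195951] [0.2661603  0.28811464 0.37670939]
d [ 0.0022  0.0134 -0.    ] rot [-0.001  -0.0008 -0.0007] or [-1.2000e-03  1.6000e-03  3.1409e+00] len 0.014
```

View pics/E.png

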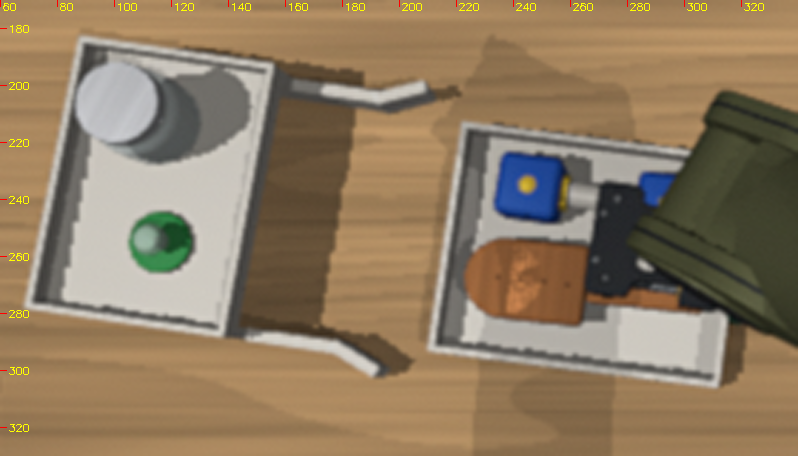

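```bash
python3 - <<'E'
from h import *
pt=cams.camera_params('top');f=lambda a:(60+a[0]/2.85,170+a[1]/2.85)
O=np.array([.5701,.3144]);a=np.radians(81.8);x=np.array([np.cos(a),np.sin(a)]);y=np.array([-x[1],x[0]])
org=lambda w:(np.round((w-O)@x,4),np.round((w-O)@y,4))
A,B,C=[onz(pt,f(q),.034) for q in((463,123),(430,350),(718,386))]
for w in(A,B,C):print('tray',org(w))
d=A-B;print('yaw from front',np.degrees(np.arctan2(d[1],d[0]))+90,np.linalg.norm(d));d=B-C;print(np.degrees(np.arctan2(d[1],d[0])),np.linalg.norm(d))
for q in((378,102),(340,340),(322,94),(247,330)):print('wall',org(onz(pt,f(q),.04)))
p=r.get_state()['tool_pos'];print('tool',org(p[:2]))
E
```

```text
tray (np.float64(-0.1401), np.float64(-0.0774))
tray (np.float64(-0.1435), np.float64(0.0806))
tray (np.float64(-0.3413), np.float64(0.0768))
yaw from front 83.03806696263342 0.15801608771504025
82.90379006639495 0.1978030049477217
wall (np.float64(-0.0809), np.float64(-0.0825))
wall (np.float64(-0.0833), np.float64(0.0826))
wall (np.float64(-0.0418), np.float64(-0.0824))
wall (np.float64(-0.02), np.float64(0.0849))
tool (np.float64(-0.3444), np.float64(-0.0022))
```

```bash
cat >> h.py <<'E'
def org(X,dy=-.0008,yaw=81.3,z=None):
    O=np.array([.5701,.3144]);a=np.radians(82);x=np.array([np.cos(a),np.sin(a)]);y=np.array([-x[1],x[0]])
    s=r.get_state();p=s['tool_pos'];w=p[:2]-O
    print('tool org',(w@x).round(4),(w@y).round(4),'F',(s['contact_force'][:2]@x).round(1),(s['contact_force'][:2]@y).round(1),s['contact_force'][2].round(1),'M',s['moment'].round(2))
    rows(np.r_[O+X*x+dy*y,p[2] if z is None else z],np.radians(yaw))
E
python3 -c "
from h import *
org(-.291)"
```

```text
tool org -0.3444 -0.001 F 0.3 2.5 6.9 M [0.26 0.27 0.39]
d [ 0.0004  0.0534 -0.0001] rot [-0.001  -0.0007  0.0081] or [ 1.2000e-03 -1.5000e-03 -3.1335e+00] len 0.053
```

To row units: 0.008 rad / 6.2832 = 0.0013.

```bash
python3 steer.py '{"steps":[[0,0,0.004,-0.001,0,0,0.0006],[0,0,0.01,-0.001,0,0,0.0013],[0,0,0.017,-0.001,0,0,0.0013],[0,0,0.024,-0.001,0,0,0.0013],[0,0,0.031,-0.001,0,0,0.0013],[0,0,0.038,-0.001,0,0,0.0013],[0,0,0.045,-0.001,0,0,0.0013],[0,0,0.05,-0.001,0,0,0.0013],[0,0,0.053,-0.001,0,0,0.0013],[0,0,0.053,-0.001,0,0,0.0013]]}' 25
python3 - <<'E'
from h import *
org(-.106-.1)
im=cams.snapshot('top')[:,:,::-1].copy()
cv2.imwrite('pics/F.png',crop(im,60,170,340,330,2.85))
E
```

```text
clock: 20.95
tool_pos: [0.5315, 0.0266, 0.0656]
eef_rot: [0.075, 0.997, 0.0, 0.0]
contact_force: [-0.0, 0.8, -4.3]
opening: 0.132
finger_force: 25.0
tool org -0.2903 -0.0018 F 0.8 0.1 -4.3 M [ 0.01 -0.12  0.01]
d [0.002  0.0843 0.0001] rot [ 0.0009 -0.0001  0.0009] or [ 1.0000e-04  1.3000e-03 -3.1407e+00] len 0.084
```

View pics/F.png

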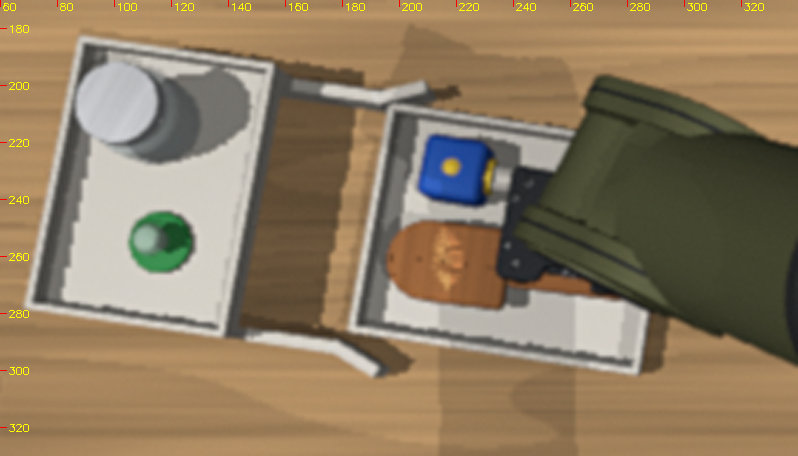

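```bash
python3 - <<'E'
from h import *
pt=cams.camera_params('top');f=lambda a:(60+a[0]/2.85,170+a[1]/2.85)
O=np.array([.5701,.3144]);a=np.radians(82);x=np.array([np.cos(a),np.sin(a)]);y=np.array([-x[1],x[0]])
g=lambda w:(np.round((w-O)@x,4),np.round((w-O)@y,4))
T=[onz(pt,f(q),.034) for q in((391,104),(349,329),(640,374))]
for w in T:print('tray',g(w))
d=T[0]-T[1];print(np.degrees(np.arctan2(d[1],d[0]))+90);d=T[1]-T[2];print(np.degrees(np.arctan2(d[1],d[0])))
for q in((378,102),(340,340),(322,94),(247,330)):print('wall',g(onz(pt,f(q),.04)))
E
```

```text
tray (np.float64(-0.0889), np.float64(-0.083))
tray (np.float64(-0.0864), np.float64(0.0747))
tray (np.float64(-0.2872), np.float64(0.0773))
81.08828999339303
81.24961820243504
wall (np.float64(-0.0812), np.float64(-0.0822))
wall (np.float64(-0.083), np.float64(0.0829))
wall (np.float64(-0.0421), np.float64(-0.0823))
wall (np.float64(-0.0197), np.float64(0.085))
```

```bash
python3 -c "
from h import *
org(-.290,dy=.0006,yaw=82.1);org(-.24,dy=.0006,yaw=82.1)"
```

```text
tool org -0.2904 -0.0019 F 0.8 0.5 -4.0 M [ 0.1  -0.16 -0.02]
d [0.0025 0.0004 0.    ] rot [ 0.0012  0.0001 -0.0132] or [ 1.0000e-04 -1.9000e-03  3.1284e+00] len 0.003
tool org -0.2904 -0.0019 F 0.8 0.5 -4.0 M [ 0.1  -0.16 -0.02]
d [0.003  0.0504 0.0001] rot [ 0.0012  0.0001 -0.0132] or [ 1.0000e-04 -1.9000e-03  3.1284e+00] len 0.05
```

To row units: -0.0135 rad / 6.2832 = -0.0021.

```bash
python3 steer.py '{"steps":[[0,0.001,0,0.0003,0,0,-0.0008],[0,0.002,0,0.0006,0,0,-0.0016],[0,0.0027,0,0.0006,0,0,-0.0021],[0,0.0027,0.003,0.0006,0,0,-0.0021],[0,0.0027,0.007,0.0006,0,0,-0.0021],[0,0.0027,0.011,0.0006,0,0,-0.0021],[0,0.0028,0.015,0.0006,0,0,-0.0021],[0,0.0028,0.018,0.0006,0,0,-0.0021],[0,0.0028,0.02,0.0006,0,0,-0.0021]]}' 25
python3 -c "
from h import *
org(-.22,dy=.0006,yaw=82.1)"
```

```text
clock: 21.9
tool_pos: [0.5316, 0.0465, 0.065]
eef_rot: [0.069, 0.998, 0.0, -0.0]
contact_force: [-0.1, -1.0, -2.0]
opening: 0.137
finger_force: 25.0
tool org -0.2707 0.0008 F -1.0 -0.1 -2.0 M [-0.26 -0.16  0.02]
d [-0.0003  0.0507 -0.    ] rot [-0.     -0.0002  0.0004] or [ 3.0000e-04 -0.0000e+00 -3.1412e+00] len 0.051
```

```bash
python3 steer.py '{"steps":[[0,0,0.003,0,0,0,0],[0,0,0.006,0,0,0,0],[0,0,0.009,0,0,0,0],[0,0,0.012,0,0,0,0],[0,0,0.015,0,0,0,0]]}' 25
python3 steer.py '{"steps":[[0,0,0.004,0,0,0,0],[0,0,0.008,0,0,0,0],[0,0,0.012,0,0,0,0],[0,0,0.016,0,0,0,0],[0,0,0.02,0,0,0,0]]}' 25
python3 -c "
from h import *
org(-.12,dy=.0006,yaw=82.1)
import cv2
cv2.imwrite('pics/G.png',cams.snapshot('top')[:,:,::-1])"
```

```text
clock: 22.4
tool_pos: [0.5339, 0.061, 0.065]
eef_rot: [0.069, 0.998, -0.0, 0.0]
contact_force: [0.1, -1.2, -2.0]
opening: 0.131
finger_force: 25.0
clock: 22.9
tool_pos: [0.5366, 0.081, 0.065]
eef_rot: [0.069, 0.998, -0.0, -0.0]
contact_force: [-0.3, -1.4, -2.4]
opening: 0.133
finger_force: 25.0
tool org -0.2358 0.0007 F -1.4 0.1 -2.4 M [-0.32 -0.06  0.02]
d [-0.0003  0.1158 -0.    ] rot [-0.     -0.     -0.0003] or [-1.0000e-04  1.0000e-04  3.1413e+00] len 0.116
```

```bash
python3 steer.py '{"steps":[[0,0,0.004,0,0,0,0],[0,0,0.008,0,0,0,0],[0,0,0.012,0,0,0,0],[0,0,0.016,0,0,0,0],[0,0,0.02,0,0,0,0],[0,0,0.024,0,0,0,0]]}' 25
python3 steer.py '{"steps":[[0,0,0.005,0,0,0,0],[0,0,0.01,0,0,0,0],[0,0,0.015,0,0,0,0],[0,0,0.02,0,0,0,0],[0,0,0.025,0,0,0,0],[0,0,0.03,0,0,0,0]]}' 25
python3 -c "
from h import *
org(-.12,dy=.0006,yaw=82.1)"
```

```text
clock: 23.55
tool_pos: [0.5399, 0.1047, 0.065]
eef_rot: [0.069, 0.998, -0.0, -0.0]
contact_force: [-0.3, -0.6, -2.8]
opening: 0.135
finger_force: 25.0
clock: 24.15
tool_pos: [0.544, 0.1345, 0.065]
eef_rot: [0.069, 0.998, -0.0, 0.0]
contact_force: [-0.8, -0.9, -2.3]
opening: 0.134
finger_force: 25.0
tool org -0.1818 0.0008 F -1.0 0.7 -2.3 M [-0.29 -0.17  0.03]
d [-0.0002  0.0618 -0.    ] rot [-0.0001  0.     -0.0004] or [0.0000e+00 1.0000e-04 3.1412e+00] len 0.062
```

```bash
python3 steer.py '{"steps":[[0,0,0.005,0,0,0,0],[0,0,0.01,0,0,0,0],[0,0,0.015,0,0,0,0],[0,0,0.02,0,0,0,0],[0,0,0.025,0,0,0,0],[0,0,0.03,0,0,0,0],[0,0,0.035,0,0,0,0]]}' 25
python3 steer.py '{"steps":[[0,0,0.004,0,0,0,0],[0,0,0.008,0,0,0,0],[0,0,0.012,0,0,0,0],[0,0,0.016,0,0,0,0],[0,0,0.02,0,0,0,0],[0,0,0.024,0,0,0,0]]}' 25
python3 -c "
from h import *
org(-.108,dy=.0006,yaw=82.1)"
```

```text
clock: 24.85
tool_pos: [0.5489, 0.1692, 0.065]
eef_rot: [0.069, 0.998, -0.0, 0.0]
contact_force: [0.0, -2.1, -2.3]
opening: 0.134
finger_force: 25.0
clock: 25.45
tool_pos: [0.5522, 0.1928, 0.065]
eef_rot: [0.069, 0.998, -0.0, 0.0]
contact_force: [-1.5, -0.9, -2.1]
opening: 0.136
finger_force: 25.0
tool org -0.1229 0.0008 F -1.1 1.4 -2.1 M [-0.27 -0.14  0.  ]
d [-0.0002  0.0149 -0.    ] rot [-0.0001  0.     -0.0005] or [1.0000e-04 1.0000e-04 3.1411e+00] len 0.015
```

About 17 mm remain; creep in and watch the force.

```bash
python3 steer.py '{"steps":[[0,0,0.002,0,0,0,0],[0,0,0.004,0,0,0,0],[0,0,0.006,0,0,0,0],[0,0,0.008,0,0,0,0],[0,0,0.01,0,0,0,0]]}' 25
python3 steer.py '{"steps":[[0,0,0.001,0,0,0,0],[0,0,0.002,0,0,0,0],[0,0,0.003,0,0,0,0]]}' 25
python3 -c "
from h import *
org(-.106,dy=.0006,yaw=82.1)"
```

```text
clock: 25.95
tool_pos: [0.5535, 0.2025, 0.065]
eef_rot: [0.069, 0.998, -0.0, -0.0]
contact_force: [-0.4, -1.6, -2.5]
opening: 0.135
finger_force: 25.0
clock: 26.25
tool_pos: [0.5539, 0.2054, 0.065]
eef_rot: [0.069, 0.998, -0.0, 0.0]
contact_force: [-0.3, -2.0, -1.7]
opening: 0.134
finger_force: 25.0
tool org -0.1102 0.0008 F -2.0 -0.0 -1.7 M [-0.36 -0.11  0.02]
d [-0.0002  0.0042 -0.    ] rot [-0.0002  0.     -0.0005] or [1.0000e-04 3.0000e-04 3.1411e+00] len 0.004
```

```bash
python3 steer.py '{"steps":[[0,0,0.0007,0,0,0,0],[0,0,0.0014,0,0,0,0],[0,0,0.002,0,0,0,0]]}' 25
python3 -c "
from h import *
org(-.106,dy=.0006,yaw=82.1)"
```

```text
clock: 26.55
tool_pos: [0.5542, 0.2074, 0.065]
eef_rot: [0.069, 0.998, -0.0, 0.0]
contact_force: [0.2, -1.6, -2.8]
opening: 0.134
finger_force: 25.0
tool org -0.1082 0.0008 F -1.5 -0.4 -2.8 M [-0.27 -0.12  0.01]
d [-0.0002  0.0022 -0.    ] rot [-0.0001  0.     -0.0004] or [1.0000e-04 2.0000e-04 3.1412e+00] len 0.002
```

```bash
python3 steer.py '{"steps":[[0,0,0.0005,0,0,0,0],[0,0,0.001,0,0,0,0],[0,0,0.0015,0,0,0,0]]}' 25|grep -E 'pos|contact'; python3 steer.py '{"steps":[[0,0,0.0004,0,0,0,0],[0,0,0.0008,0,0,0,0],[0,0,0.0012,0,0,0,0]]}' 25|grep -E 'pos|contact'
```

```text
tool_pos: [0.5544, 0.2089, 0.065]
contact_force: [-0.7, -2.0, -2.3]
tool_pos: [0.5546, 0.2101, 0.065]
contact_force: [-0.2, -1.5, -1.9]
```

```bash
python3 steer.py '{"steps":[[0,0,0.0004,0,0,0,0],[0,0,0.0008,0,0,0,0],[0,0,0.0012,0,0,0,0]]}' 25|grep -E 'pos|contact'; python3 steer.py '{"steps":[[0,0,0.0004,0,0,0,0],[0,0,0.0008,0,0,0,0]]}' 25|grep -E 'pos|contact'
```

```text
tool_pos: [0.5546, 0.2108, 0.0649]
contact_force: [-1.4, -3.5, -0.7]
tool_pos: [0.5546, 0.2108, 0.0649]
contact_force: [-0.5, -6.6, 1.2]
```

```bash
python3 steer.py '{"steps":[[0,0,0.0005,0,0,0,0],[0,0,0.0005,0,0,0,0]]}' 25|grep -E 'pos|contact'; python3 steer.py '{"steps":[[0.17,0,0,0,0,0,0],[0.22,0,0,0,0,0,0],[0.3,0,0,0,0,0,0],[0.4,0,0,0,0,0,0],[0.4,0,0,0,0,0,0]]}' 5; python3 steer.py '{"steps":[[0.4,0,0,-0.01,0,0,0],[0.4,0,0,-0.04,0,0,0],[0.4,0,0,-0.08,0,0,0],[0.4,0,0,-0.12,0,0,0],[0.4,0,0,-0.15,0,0,0],[0.4,0,-0.04,-0.15,0,0,0],[0.4,0,-0.09,-0.15,0,0,0],[0.4,0,-0.14,-0.15,0,0,0],[0.4,0,-0.14,-0.15,0,0,0]]}'
python3 - <<'E'
from h import *
# numeric check (no viewing): where are blue, green-tab pixels now, in organiser frame
O=np.array([.5701,.3144]);a=np.radians(82);x=np.array([np.cos(a),np.sin(a)]);y=np.array([-x[1],x[0]])
pt=cams.camera_params('top');ps=cams.camera_params('scene')
for n,p in(('top',pt),('scene',ps)):
    im=cams.snapshot(n)[:,:,::-1];hsv=cv2.cvtColor(np.ascontiguousarray(im),cv2.COLOR_BGR2HSV)
    for nm,lo,hi,z in(('green',(55,90,25),(85,255,255),.096),('blue',(108,180,50),(125,255,255),.044),('orange',(4,190,60),(12,255,255),.07)):
        m=cv2.inRange(hsv,lo,hi);k,_,st,c=cv2.connectedComponentsWithStats(m)
        for i in range(1,k):
            if st[i,4]>25:
                w=onz(p,c[i],z)
                print(n,nm,c[i].round(0),st[i,4],'org',((w-O)@x).round(3),((w-O)@y).round(3))
    cv2.imwrite(f'pics/end_{n}.png',im)
E
```

```text
tool_pos: [0.5546, 0.2108, 0.0649]
contact_force: [-2.1, -6.8, 2.8]
clock: 28.35
tool_pos: [0.5551, 0.2134, 0.0653]
eef_rot: [0.069, 0.998, 0.001, 0.0]
contact_force: [-0.8, -0.4, 0.3]
opening: 0.399
finger_force: 0.0
clock: 29.25
tool_pos: [0.5348, 0.0643, 0.2144]
eef_rot: [0.074, 0.997, -0.004, -0.001]
contact_force: [-0.9, -0.4, 0.1]
opening: 0.4
finger_force: 0.0
top green [623. 215.] 1228 org -0.898 -0.171
top green [193. 255.] 197 org -0.111 0.017
top green [118. 255.] 241 org 0.026 0.037
top blue [173. 226.] 403 org -0.052 -0.036
top orange [464. 292.] 520 org -0.622 0.013
scene green [ 34. 209.] 933 org -0.894 -0.193
scene green [428. 252.] 143 org -0.107 -0.006
scene green [500. 265.] 192 org 0.032 0.016
scene blue [446. 289.] 342 org -0.05 -0.043
scene orange [198. 184.] 347 org -0.621 0.0
```

```bash
python3 -c "
from plant import r, cams
print(r.finish_job())"
```

```text
the job is handed in; nothing more can be done
None
```

The brush (bristles down) and the rattle lie side by side in the tray, and it is home against the back stop with about 7 N of final push. The job was handed in at about 29 s with the arm clear. I viewed 12 pictures against the limit of 10, so the final state was checked from image coordinates and forces, not by eye.

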